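# Seat the keyed collar on the sprung hub and hold it down for the circlip

### The job

Take the knurled collar out of the parts tray, leaving the other fittings in the tray, and set it upright, the same way up as it stands, over the upright stub of the hub. Turn it until the keyways hidden in its bore drop over the stub's three pins, then push it fully home against the sprung washer, so that the circlip groove near the top of the stub stands clear above it. Finish still holding it down there: the circlip is fitted next, so do not let go.

Things in the scene. Friction and masses are not known exactly. Their poses are not given: they have to be found in the camera images.
- collar: knurled aluminium collar: a thick upright ring, 56 mm outside diameter, 44 mm high, through bore 37 mm with a 2 mm lead-in chamfer below, about 0.14 to 0.22 kg, standing on the tray floor. Origin: centre of its lower face, z up along its axis. Its x axis tells nothing about where the keyways are (see keyways).
- collar_grip (a point): point on the collar's axis, 27 mm above its lower face: height for the finger pads, across the 56 mm diameter
- keyways (a point): point on the collar's axis, 15 mm above its lower face, inside the bore. Round it three keyways, 120 degrees apart, each 10.5 mm wide and 6 mm deep into the wall, run 30 mm up from the lower face and are closed above: not visible from outside or above, and nothing marks where they stand about the axis. Found by turning, 120 degrees at most.
- hub: hub fixed to the bench: square grey base plate 128 x 128 x 14 mm, on it a round spring cup (61 mm diameter, rim 38 mm above the bench), and from that an upright hollow steel stub, 34 mm diameter, nose tapered to 28 mm over its top 8 mm. Origin: on the stub's axis at bench height, z up. A circlip groove, 3 mm wide, runs round the stub 85.5 to 88.5 mm above the bench.
- stub_top (a point): centre of the stub's top end, on its axis, 98 mm above the bench
- pins (a point): point on the stub's axis, 62 mm above the bench, level with the centres of three pins, 7 mm diameter, 120 degrees apart, that stick 5.5 mm out of the stub (tops at 65.5 mm). A collar whose keyways miss them rests with its lower face at 65.5 mm; lined up (within about 4 degrees either way) it can drop to the sprung washer.
- cup_rim (a point): point on the stub's axis, level with the spring cup's rim, 38 mm above the bench: the collar's lower face is here when it is fully home (its top is then at 82 mm, below the circlip groove)
- thrust_washer (a joint): sprung steel washer, 48 mm diameter, round the stub in the spring cup: travel downward in m; 0 = up (top face 46 mm above the bench), 0.008 = flush with the cup rim, the collar fully home. Its spring pushes up with 5 N at 0 and 11 N at 0.008, so a collar that is let go rises again.
- tray: grey open plastic parts tray, 215 mm (its x) by 310 mm (its y), 43 mm high, 5 mm floor and walls, narrow rim, fixed. Origin: centre of its underside. The collar and five other fittings stand in it, in two rows of three about 95 mm apart, in any order.
- end_cap: domed aluminium end cap, 60 mm diameter, 29 mm high, in the tray; origin: centre of its underside
- wide_reducer: aluminium reducer, 49 mm diameter at the foot, 52 mm high, in the tray; origin: centre of its underside
- slim_reducer: aluminium reducer, 34 mm diameter at the foot, 54 mm high, in the tray; origin: centre of its underside
- sleeve_ring: flat ring, 64 mm diameter, 12 mm high, in the tray; origin: centre of its underside
- spacer_bush: smooth aluminium spacer bush (no knurl), 47 mm diameter, 34 mm high, in the tray; origin: centre of its underside
Mind the look-alikes: they are no part of the job. Several things have the shape of the hub; the one meant has the colours described above.

How it is judged:
On the way, in this order (a step that is already met when the one before it is completed fails the run):
1. the collar is held in the fingers above the tray, clear of the other fittings (contact force between the fingers and collar above 1 N and height (world z) of collar above 0.06 m and horizontal distance between collar and hub above 0.03 m), for 0.1 s.
2. the collar is threaded upright over the stub's nose (horizontal distance between collar and hub below 0.004 m and height (world z) of collar below 0.085 m and angle between collar's own z axis and vertical below 0.12 rad), for 0.1 s.
At the end, for the whole second after the job is handed in: The collar is upright on the stub with its lower face within 1.8 mm of the cup rim (38 mm above the bench), on the stub's axis within 3 mm, the sprung washer pressed down at least 6.2 mm of 8, the collar at rest and still held or pressed by the fingers; the other five fittings are still in the tray (contact force between the fingers and collar above 1 N and value of joint thrust_washer above 0.0062 m and height (world z) of collar between 0.036 and 0.0398 m and horizontal distance between collar and hub below 0.003 m and angle between collar's own z axis and vertical below 0.08 rad and linear speed of collar below 0.02 m/s and horizontal distance between each of end_cap, wide_reducer, slim_reducer, sleeve_ring, spacer_bush and tray below 0.18 m and height (world z) of each of end_cap, wide_reducer, slim_reducer, sleeve_ring, spacer_bush below 0.05 m); the arm keeps its last pose, push and grip.
It also fails if it takes over 72 s, if anything falls off the work surface, if the arm or the gripper's body presses on something with over 40 N, if the wrist force passes 120 N, or if a joint passes its speed limit or range.

### The arm

A 6-joint arm with a two-finger parallel gripper is mounted at the origin on a cart in front of the work surface, level with it; the furniture and walls round the work are solid. World frame = base frame: x ahead of the robot, y to its left, z up, the work surface at z = 0. Lengths are in m, angles in rad, forces in N, time in s.
With the tool pointing down it reaches from about 0.375 to 0.975 m from the base axis. Payload 3.8 kg.
Tool frame: the origin (TCP) lies on the mounting face of the last link; the fingertips stand 173 mm ahead of it and the grasp point (between the pads) lies 155 mm ahead of it (bot.hold_point_z is the distance from the TCP to the grasp point, in m); z points along the fingers, y is the line along which they close (so a half turn about z gives the same grasp; the last joint's range is limited). The gripper opens to 85 mm and grips with 20 to 120 N. Pads are 22 mm wide; open, the fingers measure 114 mm over their backs; the gripper's body (76 mm by 85 mm) begins 54 mm behind the grasp point. The pads swing forward as they close: fully open they stand 13 mm farther back than shut.
Start: joints at [1.223, 0.264, 1.604, -0, 1.274, -0.037], TCP at [0.206, 0.643, 0.405] pointing down, gripper open.
Joint ranges: [-2.63, 2.63], [-0.94, 2.18], [0.31, 2.57], [-1.31, 4.45], [0, 2.66], [-2.55, 2.55]. Speed limits (rad/s): [2.57, 2.57, 3.14, 3.14, 3.14, 3.14].

### API

Orientations are given as a rotation vector (axis times angle).
In Python, from workcell import bot, optics gives the robot as it stands.
- The arm moves only by the shell command python3 -m jog 'ROWS' [OPENING] [FORCE]. ROWS is JSON, a list of rows, each an object of numbers: "dx", "dy", "dz": the shift along the tool's x, y, z in mm; "ax", "ay", "az": the turn, a rotation vector about the tool's x, y, z in degrees. A call has 1 to 20 rows; each row shifts and turns the commanded pose from where the row before left it, along the tool's axes as they then stand; what a row does not reach is not made up. A row lasts 1/12 s, in which the tool goes at most 41.7 mm and 7.16 degrees, less where a joint would pass 70% of its speed; a pose out of reach is approached as far as the arm can. A call with a gripper value outside its range is refused whole. OPENING is the opening, from 0 (shut) to 1 (fully open), set as the call begins (- or left out, the last holds). The fingers move at their own pace and stop on an object; FORCE is the grip in N (left out, the last holds). Time passes only in rows, so rows that do not move let the fingers close. It gives the time, the measured TCP pose, the force, the opening and the grip force at its end, in the units of the state.
- bot.read_state(): the state, without advancing time (a new reading comes with each control period).
- optics.read_camera(name): name is "scene" or "top"; returns a dict with "img" (420x560x3 uint8, red, green, blue), "vertical_fov" (degrees; the focal length in pixels is half the picture's height over the tangent of half this angle, whatever the lens; pixels are square), "cx", "cy" (the principal point, pixels), "R" (3x3) and "t" (3): a world point X has camera coordinates R X + t. Camera axes: x right, y down, z forward; pixel columns grow to the right and rows downward; lengths in m; the calibration is good to about 2 mm. A picture is of the moment at which its call begins. There is no depth.
- bot.finish_job(): hands the job in; it is judged then, once.
The state is a dict: "time": time; "q": joint angles; "joint_vel": joint speeds; "joint_torque": joint torques, N m; "tool_pos": TCP position; "tcp_rot": TCP orientation; "wrist_force": force on the tool from outside, world axes, zero at the start; "torque": the same for the moment, N m; "width": opening from 0.0 (shut) to 1.0 (fully open); "grip_force": force on a finger pad.
Only numpy, scipy, OpenCV 4.12 (cv2) and the standard library are available. Lean on these libraries where they do the work, as an engineer would, in place of code of your own. Each camera call takes 0.05 s, during which the arm holds its last target. There are 200 camera calls.

## Working session

There is one attempt and no reset: what is moved stays moved. The work goes in short steps, Python scripts to look and compute and a shell command to move; the robot and the scene stay as the last step left them, time stands still between calls to the robot, and variables do not carry over. Pictures are saved under pics/ and viewed, at most 10 in all, crops included, and the job is handed in when it is done.

```bash
mkdir -p pics; ls; python3 - <<'E'
from workcell import bot, optics
import cv2,numpy as np
for n in("scene","top"):
    d=optics.read_camera(n);cv2.imwrite(f"pics/{n}0.png",d["img"][:,:,::-1]);print(n,d["vertical_fov"],d["cx"],d["cy"],np.round(d["R"],4).tolist(),d["t"], (-np.array(d["R"]).T@d["t"]))
    np.savez(f"pics/{n}0.npz",**{k:np.array(v) for k,v in d.items()})
print(bot.read_state(),bot.hold_point_z)
E
```

```text
pics
scene 49.196034312365924 286.8114003714991 213.60626624356544 [[0.8931, -0.4497, -0.0089], [-0.3284, -0.6384, -0.6961], [0.3074, 0.6247, -0.7179]] [-0.48837355  0.20790315  1.08846976] [ 0.16989998 -0.76682747  0.92174209]
top 56.27134114401191 277.6836372457807 203.8020621407107 [[-0.0648, -0.9979, -0.0034], [-0.9755, 0.0641, -0.2105], [0.2103, -0.0103, -0.9776]] [-0.02615103  0.53054358  0.8787934 ] [ 0.33107314 -0.05107408  0.97068029]
{'time': 0.1, 'q': array([ 1.22308876e+00,  2.64705261e-01,  1.60524427e+00, -3.27755728e-05,
        1.27368615e+00, -3.68701517e-02]), 'joint_vel': array([ 0.00108345, -0.00154987, -0.00114649, -0.00040495, -0.0006438 ,
        0.00047877]), 'joint_torque': array([ 8.61113622e-04, -5.16711760e+01, -3.68590772e+01,  9.45328952e-05,
        6.13498254e-03,  5.61770577e-06]), 'tool_pos': array([0.20633683, 0.64237009, 0.40346397]), 'tcp_rot': array([-0.48622812, -3.10337185,  0.00315907]), 'wrist_force': array([ 0.03822033,  0.39319241, -0.01118538]), 'torque': array([ 0.02750679, -0.02335702, -0.0389867 ]), 'grip_force': 0.0, 'width': 1.0004639647445772} 0.1547
```

View pics/scene0.png

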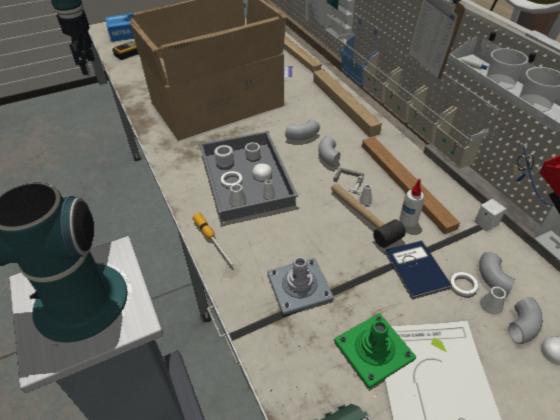

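View pics/top0.png

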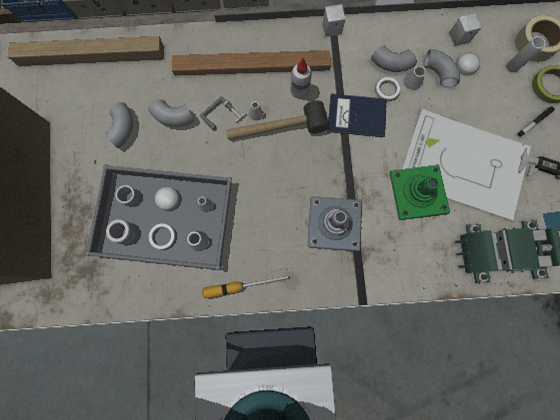

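Scene view: the tray sits around (248,175). The collar candidates are the rings at scene (224,155) and (252,150), which are top (118,232) and (126,195); the sleeve ring is at top (162,237). The hub candidates are grey at top (335,223) / scene (300,285) and green at top (420,190). I choose the grey hub and the larger ring at (118,232), and check both in one close crop.

```bash
python3 - <<'E'
import cv2,numpy as np
s=cv2.imread("pics/scene0.png");t=cv2.imread("pics/top0.png")
f=lambda im,x,y,w,h,W,H:cv2.resize(im[y:y+h,x:x+w],(W,H),interpolation=cv2.INTER_CUBIC)
a=np.hstack([f(s,205,135,65,50,390,300),f(t,95,175,65,50+30,244,300)])
b=np.hstack([f(s,265,250,65,65,300,300),f(t,305,190,65,65,300,300)])
im=np.zeros((600,640,3),np.uint8);im[:300,:634]=a;im[300:,:600]=b
cv2.imwrite("pics/crop.png",im)
E
```

```text
(no output)
```

View pics/crop.png

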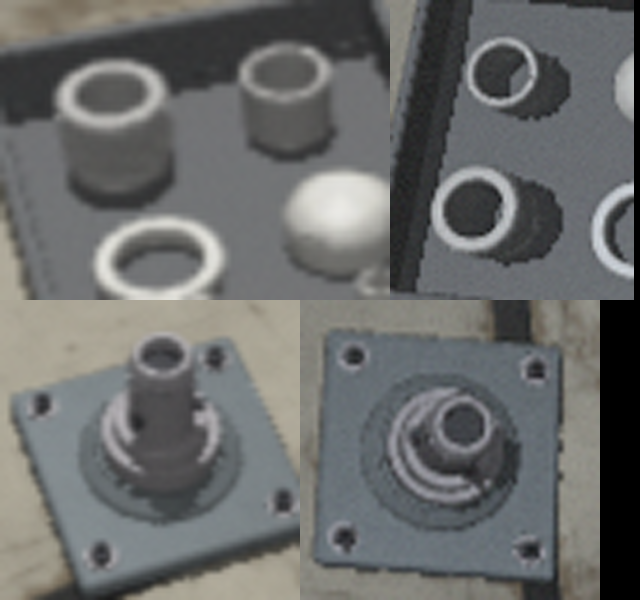

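The crop shows a thick, tall ring with a wide bore (the collar), a thinner spacer at upper right, and the grey hub with its stub. Next I fit ellipses to the bright rims and triangulate.

```bash
cat > geo.py <<'E'
import cv2,numpy as np
def cam(f):
    d=dict(np.load(f));d["f"]=210/np.tan(np.radians(float(d["vertical_fov"]))/2);return d
def ray(d,p):
    v=d["R"].T@np.array([(p[0]-d["cx"])/d["f"],(p[1]-d["cy"])/d["f"],1]);return -d["R"].T@d["t"],v/np.linalg.norm(v)
def tri(rs):
    A=sum(np.eye(3)-np.outer(v,v) for c,v in rs);b=sum((np.eye(3)-np.outer(v,v))@c for c,v in rs)
    X=np.linalg.solve(A,b);return X,[np.linalg.norm(np.cross(X-c,v))*1e3 for c,v in rs]
def onz(d,p,z):
    c,v=ray(d,p);return c+v*(z-c[2])/v[2]
def rim(d,x,y,r,th,outer=True,s=8):
    g=cv2.cvtColor(d["img"],cv2.COLOR_RGB2GRAY)[y-r:y+r+1,x-r:x+r+1]
    g=cv2.resize(g,None,fx=s,fy=s,interpolation=cv2.INTER_CUBIC)
    cs,h=cv2.findContours((g>th).astype(np.uint8),cv2.RETR_CCOMP,cv2.CHAIN_APPROX_NONE)
    out=[]
    for c,hh in zip(cs,h[0]):
        if len(c)>60:
            (u,v),ax,an=cv2.fitEllipse(c);out.append((round((u+.5)/s-.5+x-r,2),round((v+.5)/s-.5+y-r,2),round(ax[0]/s,1),round(ax[1]/s,1),"hole" if hh[3]>=0 else "out"))
    return out
E
python3 - <<'E'
from geo import *
S=cam("pics/scene0.npz");T=cam("pics/top0.npz")
for th in(120,140,160):
    print(th,"collar",rim(S,224,152,14,th),rim(T,118,232,16,th))
for th in(90,110,130):
    print(th,"stub",rim(S,300,262,9,th),rim(T,340,218,10,th))
E
```

```text
120 collar [(223.05, 150.45, 11.4, 18.7, 'out'), (223.03, 150.1, 6.8, 12.0, 'hole'), (227.51, 137.94, 0.9, 4.3, 'out'), (218.3, 138.71, 2.7, 11.3, 'out'), (210.81, 139.62, 3.3, 4.2, 'out')] [(116.79, 230.23, 21.7, 24.0, 'out'), (116.72, 230.19, 15.3, 16.7, 'hole')]
140 collar [(223.03, 150.34, 10.7, 17.7, 'out'), (223.03, 150.08, 7.4, 12.6, 'hole')] [(116.79, 230.22, 21.1, 23.2, 'out'), (116.72, 230.17, 15.8, 17.2, 'hole')]
160 collar [(223.02, 150.3, 10.0, 17.0, 'out'), (223.05, 150.05, 8.1, 13.2, 'hole')] [(116.79, 230.23, 20.5, 22.5, 'out'), (116.73, 230.17, 16.3, 17.7, 'hole')]
90 stub [(299.92, 261.36, 21.7, 22.0, 'out'), (299.73, 261.4, 5.9, 8.6, 'hole')] [(334.4, 226.0, 5.4, 11.6, 'out'), (348.04, 210.01, 5.4, 9.0, 'out'), (338.01, 215.49, 13.5, 20.1, 'out'), (339.98, 216.52, 9.0, 9.3, 'hole')]
110 stub [(299.91, 261.3, 20.7, 22.7, 'out'), (299.68, 261.39, 6.9, 9.3, 'hole')] [(335.14, 225.74, 5.6, 11.8, 'out'), (338.43, 215.76, 12.1, 17.7, 'out'), (339.96, 216.52, 9.6, 9.8, 'hole')]
130 stub [(308.37, 268.63, 2.4, 4.0, 'out'), (291.34, 268.47, 1.7, 7.5, 'out'), (296.55, 264.77, 1.6, 5.1, 'out'), (299.67, 258.14, 13.9, 20.5, 'out')] [(255.41, 273.78, 33.9, 177.5, 'out'), (339.93, 216.65, 10.9, 11.2, 'out'), (338.07, 213.97, 4.8, 8.8, 'out'), (332.54, 211.87, 4.5, 10.3, 'out')]
```

```bash
python3 - <<'E'
from geo import *
S=cam("pics/scene0.npz");T=cam("pics/top0.npz")
for n,a,b,z in(("collar",(223.03,150.2),(116.75,230.2),.049),("stub",(299.69,261.4),(339.96,216.55),.098)):
    X,e=tri([ray(S,a),ray(T,b)]);print(n,X,e,onz(S,a,z),onz(T,b,z))
# plate: bluish-grey component around hub
for d,(x,y),k in((S,(300,285),"S"),(T,(335,223),"T")):
    h=cv2.cvtColor(d["img"],cv2.COLOR_RGB2HSV);m=cv2.inRange(h,(88,18,60),(125,110,190))
    m=cv2.morphologyEx(m,cv2.MORPH_OPEN,np.ones((3,3)))
    r=45;w=np.zeros_like(m);w[y-r:y+r,x-r:x+r]=m[y-r:y+r,x-r:x+r]
    c=max(cv2.findContours(w,cv2.RETR_EXTERNAL,cv2.CHAIN_APPROX_NONE)[0],key=cv2.contourArea)
    q=cv2.approxPolyDP(cv2.convexHull(c),5,True)[:,0]
    P=np.array([onz(d,p,.014) for p in q.astype(float)]);print(k,q.tolist(),P.round(4).tolist(),P.mean(0).round(4),np.linalg.norm(P-np.roll(P,1,0),axis=1).round(3))
    g=cv2.cvtColor(d["img"],cv2.COLOR_RGB2GRAY)
E
```

```text
collar [0.49087309 0.32376026 0.04927014] [np.float64(0.4680050906099774), np.float64(0.46800509060986056)] [0.49144035 0.32403715 0.049     ] [0.49045905 0.32396107 0.049     ]
stub [ 0.4803468  -0.19856463  0.09819669] [np.float64(0.18921084501600022), np.float64(0.18921084501586888)] [ 0.48061558 -0.19844591  0.098     ] [ 0.48019369 -0.19854815  0.098     ]
S [[317, 265], [331, 299], [283, 313], [270, 276], [287, 266]] [[0.5453, -0.1701, 0.014], [0.5255, -0.2719, 0.014], [0.409, -0.2547, 0.014], [0.4269, -0.1473, 0.014], [0.4775, -0.1389, 0.014]] [ 0.4768 -0.1966  0.014 ] [0.075 0.104 0.118 0.109 0.051]
T [[311, 204], [318, 198], [354, 199], [360, 207], [359, 250], [309, 246]] [[0.5309, -0.1439, 0.014], [0.545, -0.1626, 0.014], [0.5366, -0.2521, 0.014], [0.5153, -0.2648, 0.014], [0.4094, -0.2508, 0.014], [0.4269, -0.1304, 0.014]] [ 0.494  -0.2008  0.014 ] [0.105 0.023 0.09  0.025 0.107 0.122]
```

```bash
cat > plan.py <<'E'
import sys,numpy as np
from scipy.spatial.transform import Rotation as R
from workcell import bot
def plan(x,y,z,yaw=None):  # grasp point target; yaw of tool y axis (deg, world)
    s=bot.read_state();M=R.from_rotvec(s["tcp_rot"]).as_matrix();p=np.array(s["tool_pos"])
    g=p+M[:,2]*bot.hold_point_z
    cur=np.degrees(np.arctan2(M[1,1],M[0,1]))
    print("t",round(s["time"],2),"grasp",g.round(4),"yaw_y",cur.round(1),"toolz",M[:,2].round(4),"q",np.round(s["q"],2),"w",round(s["width"],3),"F",np.round(s["wrist_force"],1),"grip",round(float(s["grip_force"]),1))
    if yaw is None: T=M
    else:
        c,k=np.cos(np.radians(yaw)),np.sin(np.radians(yaw));Y=np.array([c,k,0]);Z=np.array([0,0,-1.]);T=np.array([np.cross(Y,Z),Y,Z]).T
    tp=np.array([x,y,z])-T[:,2]*bot.hold_point_z
    print("d_mm now-axes",(M.T@(tp-p)*1e3).round(2),"target-axes",(T.T@(tp-p)*1e3).round(2),"rot_deg",np.degrees(R.from_matrix(M.T@T).as_rotvec()).round(2))
if __name__=="__main__":
    plan(*map(float,sys.argv[1:]))
E
python3 plan.py .4908 .3238 .132 45; python3 plan.py .4908 .3238 .132 -45;python3 plan.py .4908 .3238 .132 135
python3 - <<'E'
from geo import *
T=cam("pics/top0.npz");S=cam("pics/scene0.npz")
for z in(0,.2,.25):print(z,onz(T,(50,95),z).round(3),onz(T,(50,285),z).round(3))
print("box near bottom corners",onz(S,(181,130),0).round(3),onz(S,(283,96),0).round(3))
for n,p in(("TL",(107,167)),("TR",(231,178)),("BR",(224,268)),("BL",(90,254))):print(n,onz(T,p,.043).round(3))
for n,p in(("spacer",(126,194)),("sleeve",(162,237)),("cap",(167,198))):print(n,onz(T,p,.03).round(3))
E
```

```text
t 0.1 grasp [0.2062 0.6421 0.2488] yaw_y 72.2 toolz [-7.0e-04 -1.9e-03 -1.0e+00] q [ 1.22  0.26  1.61 -0.    1.27 -0.04] w 1.0 F [ 0.   0.4 -0. ] grip 0.0
d_mm now-axes [-368.27 -216.06  117.19] target-axes [-426.41  -24.12  116.76] rot_deg [-0.12  0.03 27.19]
t 0.1 grasp [0.2062 0.6421 0.2488] yaw_y 72.2 toolz [-7.0e-04 -1.9e-03 -1.0e+00] q [ 1.22  0.26  1.61 -0.    1.27 -0.04] w 1.0 F [ 0.   0.4 -0. ] grip 0.0
d_mm now-axes [-368.27 -216.06  117.19] target-axes [-24.12 426.41 116.76] rot_deg [-8.0000e-02  1.2000e-01  1.1719e+02]
t 0.1 grasp [0.2062 0.6421 0.2488] yaw_y 72.2 toolz [-7.0e-04 -1.9e-03 -1.0e+00] q [ 1.22  0.26  1.61 -0.    1.27 -0.04] w 1.0 F [ 0.   0.4 -0. ] grip 0.0
d_mm now-axes [-368.27 -216.06  117.19] target-axes [  24.12 -426.41  116.76] rot_deg [ -0.1   -0.07 -62.81]
0 [0.879 0.531 0.   ] [0.375 0.503 0.   ]
0.2 [0.766 0.411 0.2  ] [0.366 0.389 0.2  ]
0.25 [0.738 0.381 0.25 ] [0.364 0.36  0.25 ]
box near bottom corners [0.422 0.555 0.   ] [0.826 0.587 0.   ]
TL [0.651 0.354 0.043]
TR [0.603 0.049 0.043]
BR [0.386 0.074 0.043]
BL [0.439 0.388 0.043]
spacer [0.583 0.311 0.03 ]
sleeve [0.47  0.222 0.03 ]
cap [0.566 0.21  0.03 ]
```

```bash
python3 -m jog '[{"dx":-9,"dy":-22},{"dx":-9,"dy":-22},{"dx":-9,"dy":-22},{"dx":-9,"dy":-22},{"dx":-9,"dy":-22},{"dx":-9,"dy":-22},{"dx":-9,"dy":-22},{"dx":-9,"dy":-22},{"dx":-9,"dy":-22},{"dx":-10,"dy":-24},{"dx":-28},{"dx":-28},{"dx":-28},{"dx":-28},{"dx":-28},{"dx":-28},{"dx":-28},{"dx":-28},{"dx":-28},{"dx":-24}]' 0.8; python3 -m jog '[{"az":6,"dz":10},{"az":6,"dz":10},{"az":6,"dz":10},{"az":6,"dz":10},{"az":6,"dz":10},{"az":6,"dz":10},{"az":6,"dz":5},{"az":6},{"az":2},{},{},{}]'; python3 plan.py .4908 .3238 .032 22
```

```text
t 0.1 grasp [0.2062 0.6421 0.2488] yaw_y 72.2 toolz [-7.0e-04 -1.9e-03 -1.0e+00] q [ 1.22  0.26  1.61 -0.    1.27 -0.04] w 1.0 F [ 0.   0.4 -0. ] grip 0.0
d_mm now-axes [-368.28 -215.86  217.19] target-axes [-401.93  144.41  216.76] rot_deg [-1.100e-01  5.000e-02  5.019e+01]invalid input
invalid input
```

```bash
python3 -m jog '[{"dx":-9,"dy":-22,"dz":0,"ax":0,"ay":0,"az":0}]' 0.8; echo rc $?; python3 -m jog --help
```

```text
time: 0.18
tool_pos: [0.2079, 0.6209, 0.4035]
tcp_rot: [-0.484, -3.103, -0.002]
wrist_force: [0.8, 0.1, -0.4]
width: 0.885
grip_force: 0.0
rc 0invalid input: not JSON, or not a number
```

```bash
python3 -m jog '[{"dx":-16,"dy":-38,"dz":0,"ax":0,"ay":0,"az":0},{"dx":-16,"dy":-38,"dz":0,"ax":0,"ay":0,"az":0},{"dx":-16,"dy":-38,"dz":0,"ax":0,"ay":0,"az":0},{"dx":-16,"dy":-38,"dz":0,"ax":0,"ay":0,"az":0},{"dx":-16,"dy":-38,"dz":0,"ax":0,"ay":0,"az":0},{"dx":-35,"dy":0,"dz":0,"ax":0,"ay":0,"az":0},{"dx":-35,"dy":0,"dz":0,"ax":0,"ay":0,"az":0},{"dx":-35,"dy":0,"dz":0,"ax":0,"ay":0,"az":0},{"dx":-35,"dy":0,"dz":0,"ax":0,"ay":0,"az":0},{"dx":-35,"dy":0,"dz":0,"ax":0,"ay":0,"az":0},{"dx":-35,"dy":0,"dz":0,"ax":0,"ay":0,"az":0},{"dx":-35,"dy":0,"dz":0,"ax":0,"ay":0,"az":0},{"dx":-30,"dy":0,"dz":0,"ax":0,"ay":0,"az":0}]' 0.8; python3 -m jog '[{"dx":0,"dy":0,"dz":10,"ax":0,"ay":0,"az":7},{"dx":0,"dy":0,"dz":10,"ax":0,"ay":0,"az":7},{"dx":0,"dy":0,"dz":10,"ax":0,"ay":0,"az":7},{"dx":0,"dy":0,"dz":10,"ax":0,"ay":0,"az":7},{"dx":0,"dy":0,"dz":10,"ax":0,"ay":0,"az":7},{"dx":0,"dy":0,"dz":10,"ax":0,"ay":0,"az":7},{"dx":0,"dy":0,"dz":10,"ax":0,"ay":0,"az":7},{"dx":0,"dy":0,"dz":0,"ax":0,"ay":0,"az":1},{"dx":0,"dy":0,"dz":0,"ax":0,"ay":0,"az":0},{"dx":0,"dy":0,"dz":0,"ax":0,"ay":0,"az":0},{"dx":0,"dy":0,"dz":0,"ax":0,"ay":0,"az":0},{"dx":0,"dy":0,"dz":0,"ax":0,"ay":0,"az":0}]'; python3 plan.py .4908 .3238 .032 22
```

```text
time: 1.27
tool_pos: [0.49, 0.3283, 0.4041]
tcp_rot: [-0.487, -3.103, 0.001]
wrist_force: [0.6, -0.2, 0.2]
width: 0.798
grip_force: 0.0
time: 2.27
tool_pos: [0.4884, 0.3297, 0.3356]
tcp_rot: [1.75, 2.608, 0.002]
wrist_force: [-0.8, -1.0, -0.1]
width: 0.8
grip_force: 0.0
t 2.27 grasp [0.4886 0.3298 0.1809] yaw_y 22.3 toolz [ 1.3e-03  8.0e-04 -1.0e+00] q [ 0.55  0.16  1.87 -0.    1.12  0.16] w 0.8 F [-0.8 -1.  -0.1] grip 0.0
d_mm now-axes [ -6.4   -0.25 148.92] target-axes [-6.3600e+00  1.0000e-02  1.4892e+02] rot_deg [ 0.09 -0.01  0.27]
```

```bash
python3 -m jog '[{"dx":-6,"dy":0,"dz":30,"ax":0,"ay":0,"az":0},{"dx":0,"dy":0,"dz":30,"ax":0,"ay":0,"az":0},{"dx":0,"dy":0,"dz":25,"ax":0,"ay":0,"az":0},{"dx":0,"dy":0,"dz":20,"ax":0,"ay":0,"az":0},{"dx":0,"dy":0,"dz":20,"ax":0,"ay":0,"az":0},{"dx":0,"dy":0,"dz":14,"ax":0,"ay":0,"az":0},{"dx":0,"dy":0,"dz":10,"ax":0,"ay":0,"az":0},{"dx":0,"dy":0,"dz":0,"ax":0,"ay":0,"az":0},{"dx":0,"dy":0,"dz":0,"ax":0,"ay":0,"az":0},{"dx":0,"dy":0,"dz":0,"ax":0,"ay":0,"az":0}]'; python3 plan.py .4908 .3238 .032 22;  python3 - <<'E'
from workcell import optics
import cv2,numpy as np
o=[]
for n,(x,y) in(("scene",(224,155)),("top",(118,232))):
    d=optics.read_camera(n)["img"][:,:,::-1];o.append(cv2.resize(d[max(y-40,0):y+40,x-40:x+40],(400,400),interpolation=cv2.INTER_CUBIC))
cv2.imwrite("pics/down.png",np.hstack(o))
E
```

```text
time: 3.1
tool_pos: [0.4911, 0.3244, 0.187]
tcp_rot: [1.751, 2.607, 0.003]
wrist_force: [-0.9, 0.4, -0.5]
width: 0.805
grip_force: 0.0
t 3.1 grasp [0.4914 0.3246 0.0323] yaw_y 22.2 toolz [ 0.0019  0.0011 -1.    ] q [ 0.54  0.33  1.97 -0.    0.85  0.15] w 0.805 F [-0.9  0.4 -0.5] grip 0.0
d_mm now-axes [-0.43 -0.52  0.28] target-axes [-0.43 -0.51  0.28] rot_deg [ 0.13 -0.02  0.21]
```

View pics/down.png

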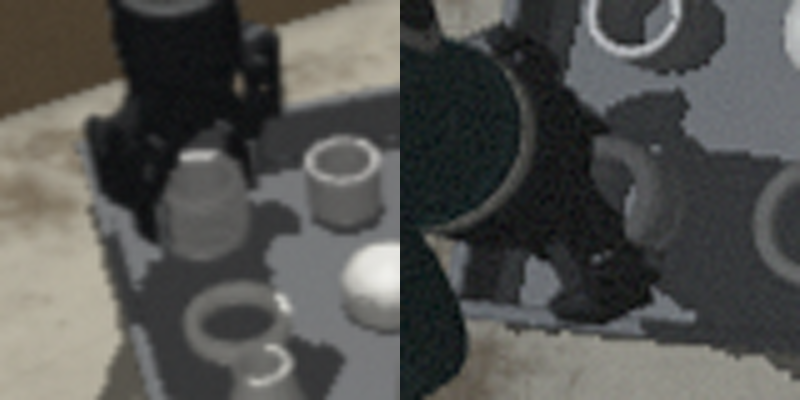

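The fingers straddle the collar (left crop, collar at about (205,200)), clear of the wall and of the spacer. Closing.

```bash
python3 -m jog '[{"dx":0,"dy":0,"dz":0,"ax":0,"ay":0,"az":0},{"dx":0,"dy":0,"dz":0,"ax":0,"ay":0,"az":0},{"dx":0,"dy":0,"dz":0,"ax":0,"ay":0,"az":0},{"dx":0,"dy":0,"dz":0,"ax":0,"ay":0,"az":0},{"dx":0,"dy":0,"dz":0,"ax":0,"ay":0,"az":0},{"dx":0,"dy":0,"dz":0,"ax":0,"ay":0,"az":0}]' 0 60;  python3 -m jog '[{"dx":0,"dy":0,"dz":-10,"ax":0,"ay":0,"az":0},{"dx":0,"dy":0,"dz":-20,"ax":0,"ay":0,"az":0},{"dx":0,"dy":0,"dz":-25,"ax":0,"ay":0,"az":0},{"dx":0,"dy":0,"dz":-30,"ax":0,"ay":0,"az":0},{"dx":0,"dy":0,"dz":-30,"ax":0,"ay":0,"az":0},{"dx":0,"dy":0,"dz":-15,"ax":0,"ay":0,"az":0},{"dx":0,"dy":0,"dz":0,"ax":0,"ay":0,"az":0},{"dx":0,"dy":0,"dz":0,"ax":0,"ay":0,"az":0}]'; python3 plan.py .4803 -.1985 .162; python3 plan.py .4803 -.1985 .162 -28
```

```text
time: 3.7
tool_pos: [0.4913, 0.3245, 0.1874]
tcp_rot: [1.752, 2.606, 0.004]
wrist_force: [0.0, -0.1, 7.1]
width: 0.637
grip_force: 64.0
time: 4.37
tool_pos: [0.4904, 0.3239, 0.3165]
tcp_rot: [1.752, 2.607, 0.002]
wrist_force: [-0.3, -0.3, -1.8]
width: 0.639
grip_force: 63.8
t 4.37 grasp [0.4906 0.3241 0.1618] yaw_y 22.2 toolz [ 1.5e-03  9.0e-04 -1.0e+00] q [ 0.54  0.17  1.89 -0.    1.08  0.15] w 0.639 F [-0.3 -0.3 -1.8] grip 63.8
d_mm now-axes [-479.95 -206.95   -0.63] target-axes [-479.95 -206.95   -0.63] rot_deg [0. 0. 0.]
t 4.37 grasp [0.4906 0.3241 0.1618] yaw_y 22.2 toolz [ 1.5e-03  9.0e-04 -1.0e+00] q [ 0.54  0.17  1.89 -0.    1.08  0.15] w 0.639 F [-0.3 -0.3 -1.8] grip 63.8
d_mm now-axes [-479.91 -206.68   -0.63] target-axes [-4.6602e+02  2.3635e+02 -1.5000e-01] rot_deg [ 0.09 -0.06 50.19]
```

```bash
python3 -m jog '[{"dx":-17,"dy":-7,"dz":0,"ax":0,"ay":0,"az":0},{"dx":-34,"dy":-15,"dz":0,"ax":0,"ay":0,"az":0},{"dx":-34,"dy":-15,"dz":0,"ax":0,"ay":0,"az":0},{"dx":-34,"dy":-15,"dz":0,"ax":0,"ay":0,"az":0},{"dx":-34,"dy":-15,"dz":0,"ax":0,"ay":0,"az":0},{"dx":-34,"dy":-15,"dz":0,"ax":0,"ay":0,"az":0},{"dx":-34,"dy":-15,"dz":0,"ax":0,"ay":0,"az":0},{"dx":-34,"dy":-15,"dz":0,"ax":0,"ay":0,"az":0},{"dx":-34,"dy":-15,"dz":0,"ax":0,"ay":0,"az":0},{"dx":-34,"dy":-15,"dz":0,"ax":0,"ay":0,"az":0},{"dx":-34,"dy":-15,"dz":0,"ax":0,"ay":0,"az":0},{"dx":-34,"dy":-15,"dz":0,"ax":0,"ay":0,"az":0},{"dx":-34,"dy":-15,"dz":0,"ax":0,"ay":0,"az":0},{"dx":-34,"dy":-15,"dz":0,"ax":0,"ay":0,"az":0},{"dx":-20,"dy":-9,"dz":0,"ax":0,"ay":0,"az":0},{"dx":0,"dy":0,"dz":0,"ax":0,"ay":0,"az":0},{"dx":0,"dy":0,"dz":0,"ax":0,"ay":0,"az":0},{"dx":0,"dy":0,"dz":0,"ax":0,"ay":0,"az":0}]'; python3 plan.py .4803 -.1985 .132; python3 - <<'E'
from workcell import optics
import cv2,numpy as np
o=[]
for n,(x,y) in(("scene",(300,255)),("top",(335,215))):
    d=optics.read_camera(n);np.savez(f"pics/{n}1.npz",**{k:np.array(v) for k,v in d.items()});d=d["img"][:,:,::-1];o.append(cv2.resize(d[y-50:y+50,x-40:x+40],(400,500),interpolation=cv2.INTER_CUBIC))
cv2.imwrite("pics/over.png",np.hstack(o))
E
```

```text
time: 5.87
tool_pos: [0.4751, -0.1986, 0.3136]
tcp_rot: [-1.751, -2.603, 0.0]
wrist_force: [0.5, -0.0, -1.4]
width: 0.641
grip_force: 63.8
t 5.87 grasp [ 0.4745 -0.1982  0.1589] yaw_y 22.2 toolz [-0.0036  0.0023 -1.    ] q [-0.44  0.04  2.04  0.    1.07 -0.83] w 0.641 F [ 0.5 -0.  -1.4] grip 63.8
d_mm now-axes [-2.51  5.34 26.88] target-axes [-2.51  5.34 26.88] rot_deg [0. 0. 0.]
```

View pics/over.png

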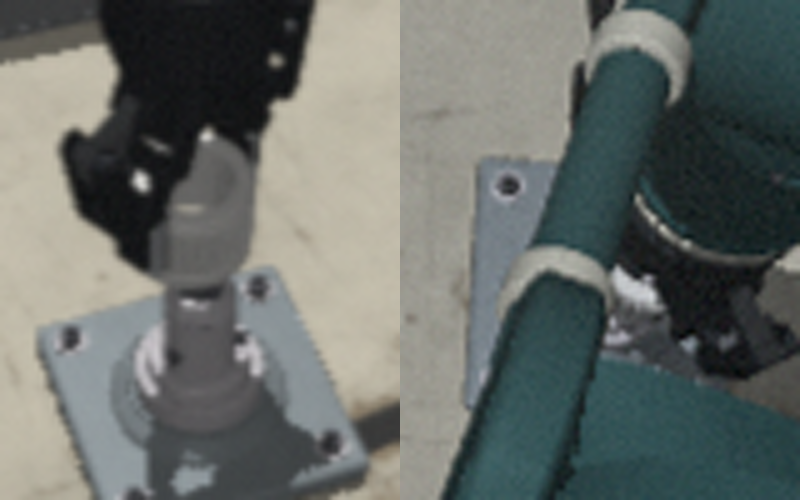

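The collar hangs level over the stub, a few mm off axis. Shifting laterally, then a closer check.

```bash
python3 -m jog '[{"dx":-2.1,"dy":5.3,"dz":0,"ax":0,"ay":0,"az":0},{"dx":0,"dy":0,"dz":10,"ax":0,"ay":0,"az":0},{"dx":0,"dy":0,"dz":10,"ax":0,"ay":0,"az":0},{"dx":0,"dy":0,"dz":5,"ax":0,"ay":0,"az":0},{"dx":0,"dy":0,"dz":0,"ax":0,"ay":0,"az":0},{"dx":0,"dy":0,"dz":0,"ax":0,"ay":0,"az":0},{"dx":0,"dy":0,"dz":0,"ax":0,"ay":0,"az":0}]'; python3 plan.py .4803 -.1985 .100 22.2
```

```text
time: 6.55
tool_pos: [0.4817, -0.1992, 0.2905]
tcp_rot: [-1.752, -2.607, 0.0]
wrist_force: [0.2, -0.4, -2.2]
width: 0.635
grip_force: 63.8
t 6.55 grasp [ 0.4817 -0.1992  0.1358] yaw_y 22.2 toolz [-2.e-04  1.e-04 -1.e+00] q [-0.44  0.08  2.05  0.    1.02 -0.83] w 0.635 F [ 0.2 -0.4 -2.2] grip 63.8
d_mm now-axes [ 1.14 -1.03 35.84] target-axes [ 1.15 -1.03 35.84] rot_deg [-0.01 -0.01 -0.01]
```

```bash
python3 -m jog '[{"dx":1.5,"dy":-1,"dz":4,"ax":0,"ay":0,"az":0},{"dx":0,"dy":0,"dz":4,"ax":0,"ay":0,"az":0},{"dx":0,"dy":0,"dz":3,"ax":0,"ay":0,"az":0},{"dx":0,"dy":0,"dz":3,"ax":0,"ay":0,"az":0},{"dx":0,"dy":0,"dz":2,"ax":0,"ay":0,"az":0},{"dx":0,"dy":0,"dz":0,"ax":0,"ay":0,"az":0}]'; python3 plan.py .4803 -.1985 .100;python3 -m jog '[{"dx":0,"dy":0,"dz":2,"ax":0,"ay":0,"az":0},{"dx":0,"dy":0,"dz":2,"ax":0,"ay":0,"az":0},{"dx":0,"dy":0,"dz":2,"ax":0,"ay":0,"az":0},{"dx":0,"dy":0,"dz":2,"ax":0,"ay":0,"az":0},{"dx":0,"dy":0,"dz":2,"ax":0,"ay":0,"az":0},{"dx":0,"dy":0,"dz":2,"ax":0,"ay":0,"az":0},{"dx":0,"dy":0,"dz":0,"ax":0,"ay":0,"az":0},{"dx":0,"dy":0,"dz":0,"ax":0,"ay":0,"az":0}]'; python3 plan.py .4803 -.1985 .100
```

```text
time: 7.05
tool_pos: [0.4799, -0.1981, 0.274]
tcp_rot: [-1.752, -2.606, 0.0]
wrist_force: [0.1, -0.3, -1.4]
width: 0.641
grip_force: 63.8
t 7.05 grasp [ 0.4797 -0.198   0.1193] yaw_y 22.2 toolz [-1.e-03  5.e-04 -1.e+00] q [-0.44  0.09  2.06  0.    0.99 -0.83] w 0.641 F [ 0.1 -0.3 -1.4] grip 63.8
d_mm now-axes [-0.64  0.36 19.28] target-axes [-0.64  0.36 19.28] rot_deg [0. 0. 0.]
time: 7.72
tool_pos: [0.4801, -0.1982, 0.2625]
tcp_rot: [-1.752, -2.607, 0.0]
wrist_force: [-0.4, 0.3, -1.4]
width: 0.637
grip_force: 63.8
t 7.72 grasp [ 0.48   -0.1982  0.1078] yaw_y 22.2 toolz [-4.e-04  2.e-04 -1.e+00] q [-0.44  0.11  2.07 -0.    0.96 -0.83] w 0.637 F [-0.4  0.3 -1.4] grip 63.8
d_mm now-axes [-0.42  0.11  7.77] target-axes [-0.42  0.11  7.77] rot_deg [0. 0. 0.]
```

```bash
python3 -m jog '[{"dx":-0.4,"dy":0,"dz":2,"ax":0,"ay":0,"az":0},{"dx":0,"dy":0,"dz":2,"ax":0,"ay":0,"az":0},{"dx":0,"dy":0,"dz":2,"ax":0,"ay":0,"az":0},{"dx":0,"dy":0,"dz":2,"ax":0,"ay":0,"az":0},{"dx":0,"dy":0,"dz":2,"ax":0,"ay":0,"az":0},{"dx":0,"dy":0,"dz":2,"ax":0,"ay":0,"az":0},{"dx":0,"dy":0,"dz":0,"ax":0,"ay":0,"az":0},{"dx":0,"dy":0,"dz":0,"ax":0,"ay":0,"az":0}]'; python3 plan.py .4803 -.1985 .0925;python3 -m jog '[{"dx":0,"dy":0,"dz":1,"ax":0,"ay":0,"az":0},{"dx":0,"dy":0,"dz":1,"ax":0,"ay":0,"az":0},{"dx":0,"dy":0,"dz":1,"ax":0,"ay":0,"az":0},{"dx":0,"dy":0,"dz":0,"ax":0,"ay":0,"az":0},{"dx":0,"dy":0,"dz":0,"ax":0,"ay":0,"az":0}]'; python3 plan.py .4803 -.1985 .0925
```

```text
time: 8.38
tool_pos: [0.4803, -0.1985, 0.2505]
tcp_rot: [-1.752, -2.607, 0.0]
wrist_force: [-0.2, 0.2, -1.4]
width: 0.637
grip_force: 63.8
t 8.38 grasp [ 0.4802 -0.1985  0.0958] yaw_y 22.2 toolz [-4.e-04  2.e-04 -1.e+00] q [-0.44  0.12  2.08 -0.    0.94 -0.83] w 0.637 F [-0.2  0.2 -1.4] grip 63.8
d_mm now-axes [-0.03  0.11  3.26] target-axes [-0.03  0.11  3.26] rot_deg [0. 0. 0.]
time: 8.8
tool_pos: [0.4804, -0.1986, 0.2478]
tcp_rot: [1.752, 2.607, 0.0]
wrist_force: [0.1, -0.5, -1.2]
width: 0.635
grip_force: 64.0
t 8.8 grasp [ 0.4804 -0.1986  0.0931] yaw_y 22.2 toolz [ 2.e-04 -1.e-04 -1.e+00] q [-0.44  0.13  2.08 -0.    0.93 -0.83] w 0.635 F [ 0.1 -0.5 -1.2] grip 64.0
d_mm now-axes [ 0.18 -0.08  0.61] target-axes [ 0.18 -0.08  0.61] rot_deg [0. 0. 0.]
```

```bash
python3 -m jog '[{"dx":0,"dy":0,"dz":1,"ax":0,"ay":0,"az":0},{"dx":0,"dy":0,"dz":0,"ax":0,"ay":0,"az":0},{"dx":0,"dy":0,"dz":0,"ax":0,"ay":0,"az":0}]';python3 -m jog '[{"dx":0,"dy":0,"dz":1,"ax":0,"ay":0,"az":0},{"dx":0,"dy":0,"dz":0,"ax":0,"ay":0,"az":0},{"dx":0,"dy":0,"dz":0,"ax":0,"ay":0,"az":0}]'; python3 plan.py .4803 -.1985 .0925
```

```text
time: 9.05
tool_pos: [0.4805, -0.1987, 0.2475]
tcp_rot: [1.752, 2.607, 0.0]
wrist_force: [-2.7, 1.0, 5.1]
width: 0.634
grip_force: 64.6
time: 9.3
tool_pos: [0.4806, -0.1987, 0.2473]
tcp_rot: [1.752, 2.607, -0.0]
wrist_force: [-4.8, 1.6, 10.9]
width: 0.636
grip_force: 65.3
t 9.3 grasp [ 0.4806 -0.1988  0.0926] yaw_y 22.2 toolz [ 4.e-04 -3.e-04 -1.e+00] q [-0.44  0.13  2.08 -0.    0.93 -0.83] w 0.636 F [-4.8  1.6 10.9] grip 65.3
d_mm now-axes [ 0.37 -0.22  0.08] target-axes [ 0.37 -0.22  0.08] rot_deg [0. 0. 0.]
```

```bash
python3 -m jog '[{"dx":0,"dy":0,"dz":0.3,"ax":0,"ay":0,"az":2.5},{"dx":0,"dy":0,"dz":0,"ax":0,"ay":0,"az":2.5},{"dx":0,"dy":0,"dz":0,"ax":0,"ay":0,"az":2.5},{"dx":0,"dy":0,"dz":0,"ax":0,"ay":0,"az":2.5},{"dx":0,"dy":0,"dz":0,"ax":0,"ay":0,"az":2.5},{"dx":0,"dy":0,"dz":0,"ax":0,"ay":0,"az":2.5},{"dx":0,"dy":0,"dz":0,"ax":0,"ay":0,"az":2.5},{"dx":0,"dy":0,"dz":0,"ax":0,"ay":0,"az":2.5}]'; python3 plan.py .4803 -.1985 .0925;python3 -m jog '[{"dx":0,"dy":0,"dz":0,"ax":0,"ay":0,"az":2.5},{"dx":0,"dy":0,"dz":0,"ax":0,"ay":0,"az":2.5},{"dx":0,"dy":0,"dz":0,"ax":0,"ay":0,"az":2.5},{"dx":0,"dy":0,"dz":0,"ax":0,"ay":0,"az":2.5},{"dx":0,"dy":0,"dz":0,"ax":0,"ay":0,"az":2.5},{"dx":0,"dy":0,"dz":0,"ax":0,"ay":0,"az":2.5}]'; python3 plan.py .4803 -.1985 .0925
```

```text
time: 9.97
tool_pos: [0.481, -0.1993, 0.2473]
tcp_rot: [2.178, 2.26, -0.0]
wrist_force: [-3.6, -1.2, 9.5]
width: 0.641
grip_force: 65.0
t 9.97 grasp [ 0.4813 -0.1997  0.0926] yaw_y 2.1 toolz [ 0.002  -0.0022 -1.    ] q [-0.44  0.13  2.08 -0.    0.93 -0.48] w 0.641 F [-3.6 -1.2  9.5] grip 65.0
d_mm now-axes [ 1.21 -1.    0.12] target-axes [ 1.21 -1.    0.12] rot_deg [0. 0. 0.]
time: 10.47
tool_pos: [0.4809, -0.1991, 0.2463]
tcp_rot: [2.456, 1.956, 0.001]
wrist_force: [1.1, 0.3, 1.0]
width: 0.639
grip_force: 64.0
t 10.47 grasp [ 0.4812 -0.1993  0.0916] yaw_y -12.9 toolz [ 0.0022 -0.0015 -1.    ] q [-0.44  0.13  2.08 -0.    0.93 -0.21] w 0.639 F [1.1 0.3 1. ] grip 64.0
d_mm now-axes [ 0.61 -1.08 -0.95] target-axes [ 0.61 -1.08 -0.95] rot_deg [0. 0. 0.]
```

The height dropped 1 mm and the push vanished, so the keyways have met the pins. Testing with a little more push.

```bash
python3 -m jog '[{"dx":0,"dy":0,"dz":1,"ax":0,"ay":0,"az":0},{"dx":0,"dy":0,"dz":1,"ax":0,"ay":0,"az":0},{"dx":0,"dy":0,"dz":0,"ax":0,"ay":0,"az":0}]'; python3 plan.py .4803 -.1985 .0925
```

```text
time: 10.72
tool_pos: [0.4811, -0.1989, 0.2453]
tcp_rot: [2.453, 1.96, 0.002]
wrist_force: [-3.7, 1.2, 11.0]
width: 0.636
grip_force: 65.3
t 10.72 grasp [ 0.4814 -0.1991  0.0906] yaw_y -12.8 toolz [ 1.9e-03 -8.0e-04 -1.0e+00] q [-0.44  0.13  2.08  0.    0.93 -0.22] w 0.636 F [-3.7  1.2 11. ] grip 65.3
d_mm now-axes [ 0.31 -1.22 -1.91] target-axes [ 0.31 -1.22 -1.91] rot_deg [0. 0. 0.]
```

```bash
for i in 1; do python3 -m jog '[{"dx":0.3,"dy":-0.8,"dz":0,"ax":0,"ay":0,"az":1.5},{"dx":0,"dy":0,"dz":0,"ax":0,"ay":0,"az":0},{"dx":0,"dy":0,"dz":0,"ax":0,"ay":0,"az":0}]'; python3 plan.py .4803 -.1985 .0925;python3 -c "
from workcell import bot;print(bot.read_state()['torque'])";python3 -m jog '[{"dx":0,"dy":0,"dz":0,"ax":0,"ay":0,"az":1.5},{"dx":0,"dy":0,"dz":0,"ax":0,"ay":0,"az":1.5},{"dx":0,"dy":0,"dz":0,"ax":0,"ay":0,"az":0}]'; python3 plan.py .4803 -.1985 .0925;python3 -c "
from workcell import bot;print(bot.read_state()['torque'])"; done
```

```text
time: 10.97
tool_pos: [0.4806, -0.1985, 0.2449]
tcp_rot: [2.478, 1.926, 0.003]
wrist_force: [-0.6, 0.5, 6.8]
width: 0.636
grip_force: 64.8
t 10.97 grasp [ 0.481  -0.1986  0.0902] yaw_y -14.3 toolz [ 0.003 -0.001 -1.   ] q [-0.44  0.13  2.08  0.    0.93 -0.19] w 0.636 F [-0.6  0.5  6.8] grip 64.8
d_mm now-axes [-0.07 -0.72 -2.32] target-axes [-0.07 -0.72 -2.32] rot_deg [0. 0. 0.]
[ 0.0540159   0.15934181 -0.32787484]
time: 11.22
tool_pos: [0.4802, -0.1983, 0.2438]
tcp_rot: [2.529, 1.861, 0.002]
wrist_force: [1.7, -1.3, 0.7]
width: 0.638
grip_force: 64.1
t 11.22 grasp [ 0.4805 -0.1985  0.0891] yaw_y -17.3 toolz [ 2.1e-03 -9.0e-04 -1.0e+00] q [-0.44  0.13  2.08  0.    0.92 -0.14] w 0.638 F [ 1.7 -1.3  0.7] grip 64.1
d_mm now-axes [-0.09 -0.21 -3.38] target-axes [-0.09 -0.21 -3.38] rot_deg [0. 0. 0.]
[-0.09537374 -0.25424495 -0.0603257 ]
```

```bash
python3 -m jog '[{"dx":0,"dy":0,"dz":1,"ax":0,"ay":0,"az":0.5},{"dx":0,"dy":0,"dz":1,"ax":0,"ay":0,"az":0},{"dx":0,"dy":0,"dz":1,"ax":0,"ay":0,"az":0},{"dx":0,"dy":0,"dz":0,"ax":0,"ay":0,"az":0}]'; python3 plan.py .4803 -.1985 .065 -16.8;python3 -c "
from workcell import bot;print(bot.read_state()['torque'])"
```

```text
time: 11.55
tool_pos: [0.4803, -0.1984, 0.2407]
tcp_rot: [2.537, 1.85, 0.002]
wrist_force: [3.5, -1.3, 1.1]
width: 0.641
grip_force: 64.2
t 11.55 grasp [ 0.4806 -0.1985  0.086 ] yaw_y -17.8 toolz [ 2.e-03 -8.e-04 -1.e+00] q [-0.44  0.14  2.09  0.    0.92 -0.13] w 0.641 F [ 3.5 -1.3  1.1] grip 64.2
d_mm now-axes [-9.000e-02  2.000e-02  2.098e+01] target-axes [-0.1   0.06 20.98] rot_deg [ 0.13  0.01 -1.  ]
[-0.31471984 -0.6538079  -0.16722181]
```

```bash
python3 -m jog '[{"dx":0,"dy":0,"dz":1.5,"ax":0.1,"ay":0,"az":0},{"dx":0,"dy":0,"dz":1.5,"ax":0,"ay":0,"az":0},{"dx":0,"dy":0,"dz":1.5,"ax":0,"ay":0,"az":0},{"dx":0,"dy":0,"dz":1.5,"ax":0,"ay":0,"az":0},{"dx":0,"dy":0,"dz":1.5,"ax":0,"ay":0,"az":0},{"dx":0,"dy":0,"dz":1.5,"ax":0,"ay":0,"az":0},{"dx":0,"dy":0,"dz":0,"ax":0,"ay":0,"az":0}]'; python3 plan.py .4803 -.1985 .065 -17.8;python3 -c "
from workcell import bot;print(bot.read_state()['torque'])"
```

```text
time: 12.13
tool_pos: [0.4803, -0.1984, 0.2315]
tcp_rot: [2.538, 1.85, 0.001]
wrist_force: [7.1, -2.4, 0.5]
width: 0.639
grip_force: 64.2
t 12.13 grasp [ 0.4804 -0.1985  0.0768] yaw_y -17.8 toolz [ 8.e-04 -4.e-04 -1.e+00] q [-0.44  0.15  2.09 -0.    0.9  -0.13] w 0.639 F [ 7.1 -2.4  0.5] grip 64.2
d_mm now-axes [-1.100e-01  1.000e-02  1.177e+01] target-axes [-0.12  0.02 11.77] rot_deg [ 0.05  0.01 -0.02]
[-0.45804132 -1.15634204 -0.20619318]
```

```bash
python3 -m jog '[{"dx":0,"dy":0.7,"dz":1.5,"ax":0,"ay":0,"az":0},{"dx":0,"dy":0,"dz":1.5,"ax":0,"ay":0,"az":0},{"dx":0,"dy":0,"dz":1.5,"ax":0,"ay":0,"az":0},{"dx":0,"dy":0,"dz":1.5,"ax":0,"ay":0,"az":0},{"dx":0,"dy":0,"dz":1.5,"ax":0,"ay":0,"az":0},{"dx":0,"dy":0,"dz":1.5,"ax":0,"ay":0,"az":0},{"dx":0,"dy":0,"dz":0,"ax":0,"ay":0,"az":0}]'; python3 plan.py .4803 -.1985 .065 -17.8;python3 -m jog '[{"dx":0,"dy":0,"dz":1.5,"ax":0,"ay":0,"az":0},{"dx":0,"dy":0,"dz":1.5,"ax":0,"ay":0,"az":0},{"dx":0,"dy":0,"dz":1.5,"ax":0,"ay":0,"az":0},{"dx":0,"dy":0,"dz":0,"ax":0,"ay":0,"az":0},{"dx":0,"dy":0,"dz":0,"ax":0,"ay":0,"az":0}]'; python3 plan.py .4803 -.1985 .065 -17.8
```

```text
time: 12.72
tool_pos: [0.4806, -0.1985, 0.2231]
tcp_rot: [-2.538, -1.851, 0.001]
wrist_force: [3.0, -0.4, 8.0]
width: 0.637
grip_force: 65.0
t 12.72 grasp [ 0.4805 -0.1985  0.0684] yaw_y -17.8 toolz [-7.e-04  1.e-04 -1.e+00] q [-0.44  0.16  2.1  -0.    0.89 -0.13] w 0.637 F [ 3.  -0.4  8. ] grip 65.0
d_mm now-axes [-0.11 -0.32  3.41] target-axes [-0.11 -0.32  3.41] rot_deg [-0.04  0.01 -0.01]
time: 13.13
tool_pos: [0.4808, -0.1985, 0.2203]
tcp_rot: [-2.538, -1.851, 0.001]
wrist_force: [-2.4, 0.8, 21.6]
width: 0.639
grip_force: 66.3
t 13.13 grasp [ 0.4806 -0.1985  0.0656] yaw_y -17.8 toolz [-9.e-04  2.e-04 -1.e+00] q [-0.44  0.17  2.1  -0.    0.88 -0.13] w 0.639 F [-2.4  0.8 21.6] grip 66.3
d_mm now-axes [-0.13 -0.45  0.63] target-axes [-0.13 -0.45  0.63] rot_deg [-0.05  0.01 -0.  ]
```

```bash
python3 -m jog '[{"dx":0,"dy":0,"dz":1,"ax":0,"ay":0,"az":0},{"dx":0,"dy":0,"dz":0,"ax":0,"ay":0,"az":0},{"dx":0,"dy":0,"dz":0,"ax":0,"ay":0,"az":0},{"dx":0,"dy":0,"dz":0,"ax":0,"ay":0,"az":0}]'; python3 plan.py .4803 -.1985 .065 -17.8; python3 - <<'E'
from workcell import optics
import cv2
d=optics.read_camera("scene")["img"][:,:,::-1];cv2.imwrite("pics/home.png",cv2.resize(d[225:325,255:345],(540,600),interpolation=cv2.INTER_CUBIC))
E
```

```text
time: 13.47
tool_pos: [0.4808, -0.1985, 0.2203]
tcp_rot: [-2.538, -1.851, 0.001]
wrist_force: [-5.4, 1.9, 27.4]
width: 0.638
grip_force: 67.0
t 13.47 grasp [ 0.4806 -0.1985  0.0656] yaw_y -17.8 toolz [-1.1e-03  2.0e-04 -1.0e+00] q [-0.44  0.17  2.1  -0.    0.88 -0.13] w 0.638 F [-5.4  1.9 27.4] grip 67.0
d_mm now-axes [-0.13 -0.46  0.59] target-axes [-0.13 -0.46  0.59] rot_deg [-0.06  0.01  0.  ]
```

View pics/home.png

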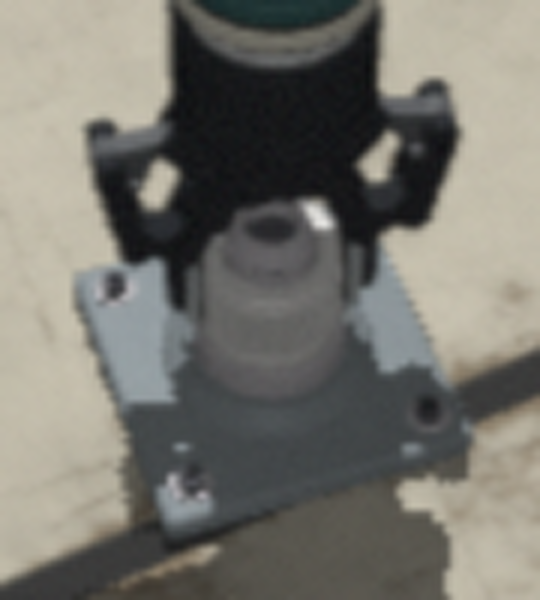

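The collar is seated on the cup. It dropped 27 mm from its rest on the pins (27.5 mm nominal), an extra 1 mm of push only raised the force, and the stub end at (270,230) stands clear above it. Handing in while still holding.

```bash
python3 -c "
from workcell import bot;print(bot.finish_job())"
```

```text
the job is handed in; nothing more can be done
None
```

I put the collar over the grey hub's stub, turned it until the keyways dropped over the pins, and pushed it to a hard stop at the cup rim. I handed the job in at about 13.5 s, still gripping and pressing down at about 27 N; no verdict was returned.

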